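Dock the blue-handled movement carrier

ROBOT

A 6-joint arm with a two-finger parallel gripper is mounted at the origin on a cart in front of the work surface, level with it; the furniture and walls round the work are solid. World frame = base frame: x ahead of the robot, y to its left, z up, the work surface at z = 0. Lengths are in m, angles in rad, forces in N, time in s.
With the tool pointing down it reaches from about 0.25 to 0.775 m from the base axis. Payload 4 kg.
Tool frame: the origin (TCP) lies midway between the tips of the shut fingers; the grasp point (between the pads) lies ctrl.tcp_to_grasp behind it (ctrl.tcp_to_grasp is the distance from the TCP to the grasp point, in m); z points along the fingers, y is the line along which they close (so a half turn about z gives the same grasp; the last joint's range is limited). The gripper opens to 85 mm and grips with 20 to 120 N. Pads are 22 mm wide; open, the fingers measure 114 mm over their backs; the gripper's body (76 mm by 85 mm) begins 54 mm behind the grasp point. The pads swing forward as they close: fully open they stand 13 mm farther back than shut.
Start: joints at [1.137, 0.087, 1.371, -0, 1.684, -0.103], TCP at [0.179, 0.52, 0.231] pointing down, gripper open.
Joint ranges: [-3.1, 3.1], [-0.76, 2.03], [0.27, 2.55], [-1.08, 4.22], [0.17, 2.65], [-2.57, 2.57]. Speed limits (rad/s): [2.79, 2.79, 3.14, 3.14, 3.14, 3.14].

INTERFACE

Orientations are given as a unit quaternion [w, x, y, z].
In Python, from rig import ctrl gives the robot as it stands. The module is installed in compiled form; this text tells all that it offers.
- The arm moves only by the tool move_arm, never from a script. Its argument "series" is a list of rows, each a list of 6 numbers: the shift along the tool's x, y, z in cm, then the turn, a rotation vector about the tool's x, y, z in degrees. A call has 1 to 12 rows; each row is the pose to reach, as a shift and turn from the pose commanded when the call began, along the tool's axes at that moment; what a row does not reach only later rows make up. A row lasts 1/12 s, in which the tool goes at most 41.7 mm and 7.16 degrees, less where a joint would pass 70% of its speed; a pose out of reach is approached as far as the arm can. A call with a gripper value outside its range is refused whole. "jaw" is the finger opening in cm, from 0 to 8.54, set as the call begins (left out, the last holds). The fingers move at their own pace and stop on an object; "squeeze" is the grip in N (left out, the last holds). Time passes only in rows, so rows that repeat a pose let the fingers close. It gives the time, the measured TCP pose, the force, the opening and the grip force at its end, in the units of the state.
- ctrl.read_state(): the state, without advancing time (a new reading comes with each control period).
- ctrl.get_image(name): name is "scene" or "top"; returns a dict with "color" (400x640x3 uint8, red, green, blue), "fx", "fy", "cx", "cy" (pixels), "dist_coeffs" ([k1, k2, p1, p2, k3] as OpenCV has them; the pictures are not rectified), "R" (3x3) and "t" (3): a world point X has camera coordinates R X + t. Camera axes: x right, y down, z forward; pixel columns grow to the right and rows downward; lengths in m; the calibration is good to about 2 mm. A picture is of the moment at which its call begins. There is no depth.
- ctrl.sign_off(): hands the job in; it is judged then, once.
The state is a dict: "t": time; "joint_pos": joint angles; "joint_vel": joint speeds; "tau": joint torques, N m; "position": TCP position; "tool_rot": TCP orientation; "ft_force": force on the tool from outside, world axes, zero at the start; "ft_torque": the same for the moment, N m; "grip_width": finger opening in m; "grasp_force": force on a finger pad.
Only numpy, scipy, OpenCV 4.12 (cv2) and the standard library are available. Lean on these libraries where they do the work, as an engineer would, in place of code of your own. Each camera call takes 0.05 s, during which the arm holds its last target. There are 200 camera calls.

TASK

The carrier with the blue handle is next for testing. Turn the keeper on the grey storage tray fully aside so that it no longer holds the carriers down, lift the blue-handled carrier straight up out of its tight pocket by the handle, keep it level, and lower it into the docking plate so that it rests flat between the four white corner guides before you let go. Leave the orange-handled carrier in its pocket and the things around undisturbed.

Things in the scene. Friction and masses are not known exactly. Their poses are not given: they have to be found in the camera images.
- tray: Grey storage tray, fixed, 123 x 188 x 24 mm high (x, y, z). Origin: centre of its underside. Two open pockets, each 99 x 67 mm, 18 mm deep (floor 6 mm above the bench), centred at y = +48.5 and -48.5 mm, x = 0; 30 mm divider between them, 12 mm outer walls. A carrier lies in each pocket with 1.5 mm play on each side; which is where varies.
- keeper (a joint): Turn keeper on the tray's divider; vertical pivot at x = -32, y = 0 mm in the tray's frame. 0 rad: bar along the tray's y, over an edge of both carriers, holding them down. It turns counter-clockwise seen from above to a stop at 1.571, along the tray's x, freeing both (below 1.25 it still overlaps). Starts at 0 to 0.4. Friction 0.03 N m; stays where left.
- keeper_grip (a point): On the keeper's pivot axis, inside its black grip, 54 mm above the bench; turns with the keeper, y along the bar. Dark steel bar 56 mm long (y), 12 mm wide (x), from 26 to 34 mm above the bench; on it a black upright grip 36 mm long (y), 12 mm thick (x), from 34 to 66 mm above the bench.
- carrier_blue: Carrier to move, about 0.25 kg: aluminium plate 96 x 64 x 16 mm (x, y, z), two brass watch movements in its top, at its centre an upright blue handle 12 mm thick (x), 24 mm long (y), from 16 to 50 mm above the underside. Origin: centre of the underside, 6 mm above the bench in the pocket; the plate's top is then 2 mm below the tray's rim, so only the handle can be gripped. x, y as the tray's.
- carrier_orange: The other carrier, the same but with an orange handle. It stays in its pocket.
- dock_bay (a point): Docking plate, dark steel, fixed, 130 x 98 mm (x, y); this is the centre of its flat top, 10 mm above the bench, where the carrier's underside shall rest, its 96 mm side along this point's x (either way round). Four white L-shaped corner guides, 12 mm high above the plate, bound a bay of 106 x 74 mm: 5 mm play on each side.
- spring_tin: Bystander: round flat tin, 63 mm across, 20 mm high, loose. Origin: centre of underside.
- paste_pot: Bystander: white pot with blue lid, 66 mm across, 56 mm high, loose. Origin: centre of underside.
- torch: Bystander: small translucent torch lying on the bench, 40 x 68 x 26 mm, loose. Origin: centre of underside.
Not all that is in view belongs to the job. What is shaped like the carrier_orange but green is not meant.

How it is judged:
By the outcome, as a careful person would: the job done as asked, in the order asked, and still so for the second after the job is handed in, with the robot touching nothing.
It also fails if it takes over 51 s, if anything falls off the work surface, if the arm or the gripper's body presses on something with over 40 N, if the wrist force passes 120 N, or if a joint passes its speed limit or range.

## Working session

There is one attempt and no reset: what is moved stays moved. The work goes in short steps, Python scripts to look and compute and a tool call to move; the robot and the scene stay as the last step left them, time stands still between calls to the robot, and variables do not carry over. Pictures are saved under pics/ and viewed, at most 13 in all, crops included, and the job is handed in when it is done.

Besides the shell and the picture viewer there is one more tool, called after "Emit:" by a JSON object that holds its "fn" and its "kwargs". move_arm: Moves the arm, as the interface text tells. Its arguments: {"type":"object","properties":{"series":{"type":"array","items":{"type":"array","items":{"type":"number"}}},"jaw":{"type":"number"},"squeeze":{"type":"number"}},"required":["series"]}

```bash
mkdir -p pics; python3 - <<'E'
from rig import ctrl
import cv2
s=ctrl.read_state(); print(s['t'],s['position'],s['tool_rot'],ctrl.tcp_to_grasp)
for n in("scene","top"):
    d=ctrl.get_image(n); cv2.imwrite(f"pics/{n}0.png",d["color"][...,::-1]); print(n,d["fx"],d["dist_coeffs"],(-d["R"].T@d["t"]),d["R"])
E
```

```text
0.0 [0.17839925 0.51974221 0.23012789] [-3.23907370e-04  1.64626271e-01  9.86355388e-01 -1.06492689e-03] 0.0187
scene 513.3289616268632 [0.01647617 0.         0.         0.         0.        ] [-0.14556831  1.1309615   0.61425544] [[-0.80200147 -0.59677407 -0.02558025]
 [-0.22835378  0.34589252 -0.91006204]
 [ 0.55194944 -0.72402975 -0.41368192]]
top 402.6319183706061 [-0.0351812  0.         0.         0.         0.       ] [0.48072828 0.14366739 1.05953742] [[-1.69360379e-02 -9.99856414e-01 -5.66718256e-04]
 [-9.95590206e-01  1.69160742e-02 -9.22712701e-02]
 [ 9.22676080e-02 -9.98490582e-04 -9.95733745e-01]]
```

View pics/scene0.png

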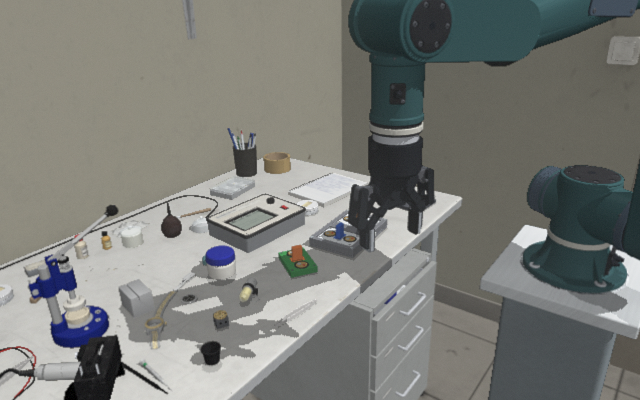

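View pics/top0.png

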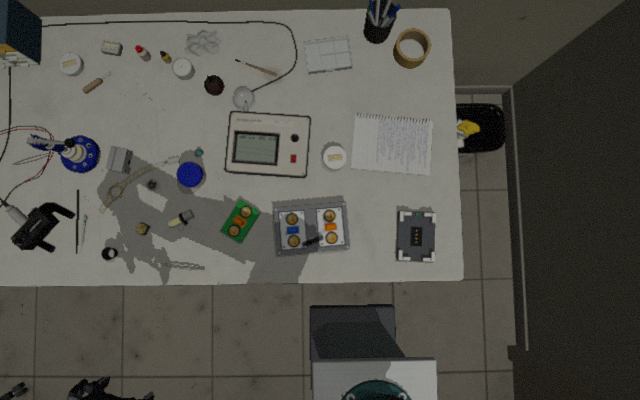

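The scene view shows the gripper in front of the tray. The top view shows three candidates:
- The green plate at (240,220) is the decoy.
- The left half of the tray at (293,230) has a blue handle.
- The right half of the tray at (330,228) has an orange handle.

The dark keeper is near (312,240) and the dock near (416,236). Next is an enlarged crop to confirm.

```bash
cat > h.py <<'E'
import numpy as np, cv2
from rig import ctrl
def K(d): return np.array([[d["fx"],0,d["cx"]],[0,d["fy"],d["cy"]],[0,0,1.]])
def ray(d,px,z):
    u=cv2.undistortPoints(np.array(px,float).reshape(-1,1,2),K(d),np.array(d["dist_coeffs"])).reshape(-1,2)
    v=np.c_[u,np.ones(len(u))]@d["R"]; C=-d["R"].T@d["t"]
    return C+v*((z-C[2])/v[:,2])[:,None]
def proj(d,X):
    return cv2.projectPoints(np.array(X,float).reshape(-1,3),cv2.Rodrigues(d["R"])[0],d["t"],K(d),np.array(d["dist_coeffs"]))[0].reshape(-1,2)
E
python3 - <<'E'
import cv2
a=cv2.imread("pics/top0.png")
cv2.imwrite("pics/c0.png",cv2.resize(a[185:275,260:450],None,fx=4.2,fy=4.2,interpolation=cv2.INTER_CUBIC))
E
```

```text
(no output)
```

View pics/c0.png

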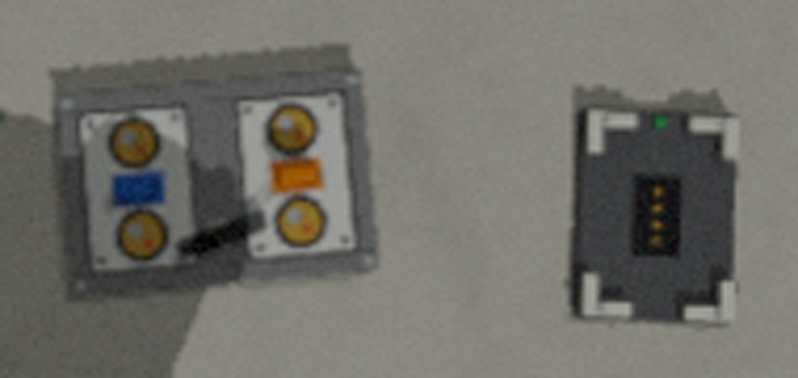

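Confirmed: the blue-handled carrier sits in the left (+y) pocket, with its handle at full-image pixel (293,230). Orange is at (331,227). The keeper bar is near (313,241), turned about 15-20°. The dock is at (416,236). Next I measure these.

```bash
cat > m.py <<'E'
from h import *
from scipy.spatial.transform import Rotation as R
def blob(c,lo,hi,roi,minA=5):
    x0,y0,x1,y1=roi; m=cv2.inRange(cv2.cvtColor(c[y0:y1,x0:x1],cv2.COLOR_RGB2HSV),lo,hi)
    n,l,s,ce=cv2.connectedComponentsWithStats(m); 
    return [(s[i,4],ce[i]+[x0,y0],np.argwhere(l==i)[:,::-1]+[x0,y0]) for i in np.argsort(-s[:,4]) if i and s[i,4]>=minA]
E
python3 - <<'E'
from m import *
d=ctrl.get_image("top"); c=d["color"]; e=ctrl.get_image("scene")
roi=(262,185,365,275)
for n,lo,hi in(("blue",(100,120,40),(130,255,255)),("orange",(5,170,120),(16,255,255))):
    for D,r in((d,roi),(e,(300,190,400,270))):
        for a,ce,p in blob(D["color"],lo,hi,r)[:2]: print(n,a,ce.round(1),ray(D,[ce],.056).round(4))
# keeper: dark pixels
for a,ce,p in blob(c,(0,0,0),(180,255,45),(300,225,330,250))[:2]:
    q=ray(d,p,.05)[:,:2]; w,v=np.linalg.eigh(np.cov(q.T)); print("keeper",a,ce,q.mean(0),np.degrees(np.arctan2(*v[::-1,1])))
# tray edges: grey level darker than bench
g=np.array([[68,104],[352,80],[368,260],[80,286]]);P=ray(d,(g+.5)/4.2-.5+[260,185],.024)
print("screws",P.round(4),P.mean(0))
for a,ce,p in blob(c,(0,0,150),(180,40,255),(390,200,445,270))[:6]: print("white",a,ce,ray(d,[ce],.022).round(4),p.min(0),p.max(0))
b=c[200:270,385:445].mean(2); m=(b<105).astype(np.uint8)
q=np.argwhere(m>0)[:,::-1]+[385,200]; rr=cv2.minAreaRect(q.astype(np.float32)); print("dock",rr, ray(d,[rr[0]],.01))
E
python3 - <<'E'
import cv2
a=cv2.imread("pics/top0.png"); t=cv2.resize(a[190:260,265:355],None,fx=8,fy=8,interpolation=cv2.INTER_CUBIC); cv2.imwrite("pics/c1.png",t)
E
```

```text
blue 81 [292.3 229.7] [[0.4878 0.2027 0.056 ]]
blue 104 [339.3 231.2] [[0.4651 0.2404 0.056 ]]
orange 49 [330.  226.7] [[0.4937 0.1089 0.056 ]]
orange 5 [333. 239.] [[0.4631 0.1022 0.056 ]]
keeper 86 [311.03488372 241.37209302] [0.45803127 0.1568312 ] 112.4865742712273
screws [[0.5408 0.2466 0.024 ]
 [0.5526 0.0721 0.024 ]
 [0.4428 0.0649 0.024 ]
 [0.43   0.2402 0.024 ]] [0.49157029 0.15596658 0.024     ]
white 24 [433.  256.5] [[ 0.4132 -0.1544  0.022 ]] [432 253] [434 260]
white 21 [433.95238095 217.38095238] [[ 0.5133 -0.1611  0.022 ]] [433 214] [435 221]
white 18 [401.5 216. ] [[ 0.5183 -0.0771  0.022 ]] [401 212] [402 220]
white 17 [400.47058824 254.82352941] [[ 0.4191 -0.071   0.022 ]] [400 251] [401 259]
white 13 [426.38461538 259.30769231] [[ 0.4064 -0.1371  0.022 ]] [424 258] [429 260]
white 12 [406.5 258.5] [[ 0.4095 -0.0861  0.022 ]] [404 258] [409 259]
dock ((414.8852844238281, 233.7942657470703), (39.9001579284668, 55.03125762939453), 2.862405300140381) [[ 0.47189932 -0.11296039  0.01      ]]
```

View pics/c1.png

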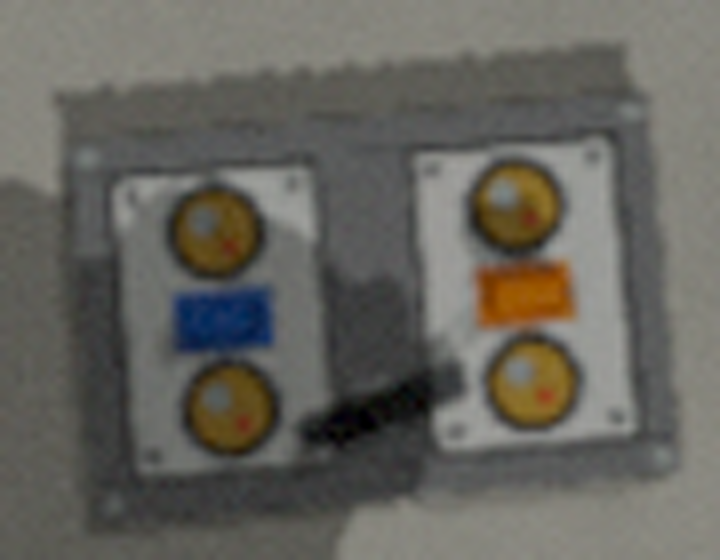

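The top crop shows the blue handle at about (292.5,229.5), orange at (330.5,227) and the keeper bar running from (303,244) to (322.5,237.5). From these, the tray yaw is about 3.8° with the pivot near (0.459,0.154), and the keeper's bar axis is at about 110°. I'll move above the keeper.

Emit:
{"fn": "move_arm", "kwargs": {"series": [[-38.4,-25.5,4,0,0,50.5],[-38.4,-25.5,4,0,0,50.5],[-38.4,-25.5,4,0,0,50.5],[-38.4,-25.5,4,0,0,50.5],[-38.4,-25.5,4,0,0,50.5],[-38.4,-25.5,4,0,0,50.5],[-38.4,-25.5,4,0,0,50.5],[-38.4,-25.5,4,0,0,50.5],[-38.4,-25.5,4,0,0,50.5],[-38.4,-25.5,4,0,0,50.5],[-38.4,-25.5,4,0,0,50.5],[-38.4,-25.5,4,0,0,50.5]], "jaw": 5, "squeeze": 40}}

```text
t: 1.2
position: [0.4617, 0.1488, 0.1901]
tool_rot: [0.001, 0.573, 0.82, -0.001]
ft_force: [-0.7, 0.1, -0.6]
grip_width: 0.0497
grasp_force: 0.0
```

```bash
python3 - <<'E'
from m import *
s=ctrl.read_state(); print(s['t'],s['position'],R.from_quat(s['tool_rot'],scalar_first=True).as_matrix().round(3))
d=ctrl.get_image("top"); e=ctrl.get_image("scene")
g=np.array([[587,110],[740,115],[735,322],[583,315],[661,215.5]]);print(ray(d,(g+.5)/4.2-.5+[260,185],.022).round(4))
print("pivot top in scene",proj(e,[[.459,.154,.066],[.459,.154,.034],[.4878,.2027,.056],[.4937,.1089,.056]]).round(1))
a=cv2.resize(e["color"][150:270,290:430,::-1],None,fx=4,fy=4,interpolation=cv2.INTER_CUBIC)
b=cv2.resize(d["color"][200:270,385:445,::-1],None,fx=480/70,fy=480/70,interpolation=cv2.INTER_CUBIC)[:,:230]
cv2.imwrite("pics/c2.png",a)
b=cv2.resize(d["color"][200:270,385:445,::-1],None,fx=8,fy=8,interpolation=cv2.INTER_CUBIC);cv2.imwrite("pics/c3.png",b)
E
```

```text
1.2 [0.46173538 0.14881995 0.1901001 ] [[-0.344  0.939  0.   ]
 [ 0.939  0.344 -0.004]
 [-0.003 -0.001 -1.   ]]
[[ 0.5318 -0.0721  0.022 ]
 [ 0.5271 -0.1665  0.022 ]
 [ 0.401  -0.1581  0.022 ]
 [ 0.4071 -0.0654  0.022 ]
 [ 0.4664 -0.1153  0.022 ]]
pivot top in scene [[361.  214.9]
 [360.9 226.4]
 [340.3 222.9]
 [358.8 208.9]]
```

View pics/c2.png

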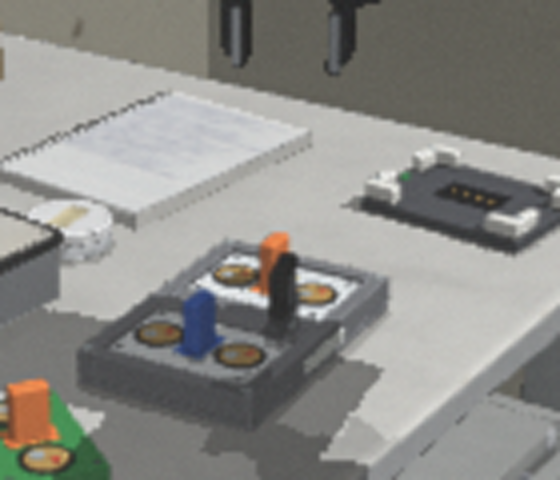

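View pics/c3.png

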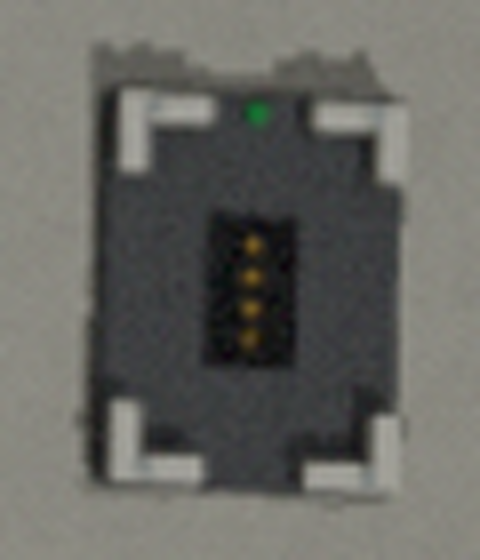

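The scene crop shows the keeper grip's top at about (361.5,214.7) and the blue handle's top at (340.5,223.6). Both match my projections to within 1 px. The dock crop is centred at about (416.9,235.9), which puts the dock at (0.4665,-0.115) with yaw -3.3°.

Emit:
{"fn": "move_arm", "kwargs": {"series": [[0,0,3,0,0,0],[0,0,6,0,0,0],[0,0,8,0,0,0],[0,0,8,0,0,0],[0,0,8,0,0,0]]}}

```text
t: 1.72
position: [0.4575, 0.1554, 0.1106]
tool_rot: [-0.001, 0.569, 0.822, -0.001]
ft_force: [0.7, 0.1, 1.7]
grip_width: 0.0498
grasp_force: 0.0
```

Emit:
{"fn": "move_arm", "kwargs": {"series": [[-0.2,0.1,2.5,0,0,0],[-0.2,0.1,5,0,0,0],[-0.2,0.1,6.5,0,0,0],[-0.2,0.1,7.0,0,0,0],[-0.2,0.1,7.0,0,0,0],[-0.2,0.1,7.0,0,0,0]]}}

```text
t: 2.22
position: [0.4619, 0.1535, 0.0434]
tool_rot: [0.001, 0.569, 0.822, 0.001]
ft_force: [0.9, 0.3, 0.1]
grip_width: 0.05
grasp_force: 0.0
```

Emit:
{"fn": "move_arm", "kwargs": {"series": [[0,0,0,0,0,0],[0,0,0,0,0,0],[0,0,0,0,0,0],[0,0,0,0,0,0],[0,0,0,0,0,0],[0,0,0,0,0,0],[0,0,0,0,0,0],[0,0,0,0,0,0]], "jaw": 0.8, "squeeze": 30}}

```text
t: 2.88
position: [0.4608, 0.1527, 0.0427]
tool_rot: [0.0, 0.57, 0.822, 0.0]
ft_force: [-2.4, -1.2, 6.4]
grip_width: 0.0116
grasp_force: 33.3
```

Emit:
{"fn": "move_arm", "kwargs": {"series": [[0,0,0,0,0,-5],[0,0,0,0,0,-11],[0,0,0,0,0,-17],[0,0,0,0,0,-23],[0,0,0,0,0,-29],[0,0,0,0,0,-35],[0,0,0,0,0,-41],[0,0,0,0,0,-47],[0,0,0,0,0,-53],[0,0,0,0,0,-59],[0,0,0,0,0,-65],[0,0,0,0,0,-69]]}}

```text
t: 3.88
position: [0.4616, 0.1539, 0.0428]
tool_rot: [0.001, 0.002, 1.0, 0.001]
ft_force: [-0.3, 3.2, 3.7]
grip_width: 0.0114
grasp_force: 32.9
```

```bash
python3 - <<'E'
from m import *
s=ctrl.read_state(); M=R.from_quat(s['tool_rot'],scalar_first=True).as_matrix(); print(s['position'],np.degrees(np.arctan2(M[1,1],M[0,1])),s['ft_force'],s['ft_torque'],s['grip_width'])
E
```

```text
[0.46158809 0.15387032 0.04277528] 89.78898874208498 [-0.28998754  3.20546025  3.66068134] [ 0.4512631   0.21528929 -0.01797474] 0.011428442656515476
```

Turn the last few degrees to the stop, watching the moment.

Emit:
{"fn": "move_arm", "kwargs": {"series": [[0,0,0,0,0,-2],[0,0,0,0,0,-4],[0,0,0,0,0,-5],[0,0,0,0,0,-5],[0,0,0,0,0,-5]]}}

```text
t: 4.3
position: [0.4616, 0.1539, 0.0428]
tool_rot: [0.001, -0.039, 0.999, 0.001]
ft_force: [-0.8, 3.3, 6.1]
grip_width: 0.0115
grasp_force: 33.3
```

```bash
python3 - <<'E'
from m import *
s=ctrl.read_state(); M=R.from_quat(s['tool_rot'],scalar_first=True).as_matrix(); print(s['position'],np.degrees(np.arctan2(M[1,1],M[0,1])),s['ft_force'],s['ft_torque'],s['grip_width'])
E
```

```text
[0.46160337 0.15394553 0.04278041] 94.48653198735498 [-0.82637627  3.30813234  6.11568771] [ 0.60859142  0.23112003 -0.14824098] 0.011539070084300782
```

Emit:
{"fn": "move_arm", "kwargs": {"series": [[0,0,0,0,0,0],[0,0,0,0,0,0],[0,0,0,0,0,0],[0,0,0,0,0,0],[0,0,0,0,0,0],[0,0,-2,0,0,0],[0,0,-5,0,0,0],[0,0,-8,0,0,0],[0,0,-8,0,0,0]], "jaw": 4.5}}

```text
t: 5.05
position: [0.4645, 0.1535, 0.128]
tool_rot: [0.006, -0.04, 0.999, 0.001]
ft_force: [0.7, 0.5, 0.7]
grip_width: 0.0453
grasp_force: 0.0
```

Emit:
{"fn": "move_arm", "kwargs": {"series": [[-0.3,0.5,0,0,0,7],[-0.6,1,0,0,0,14],[-0.9,1.5,0,0,0,21],[-1.2,2,0,0,0,28],[-1.5,2.5,0,0,0,35],[-1.8,3,0,0,0,42],[-2.1,3.5,0,0,0,49],[-2.5,4,0,0,0,56],[-3.1,4.7,0,0,0,63],[-3.1,4.7,0,0,0,70],[-3.1,4.7,0,0,0,77],[-3.1,4.7,0,0,0,84]]}}

```text
t: 6.05
position: [0.4877, 0.202, 0.1206]
tool_rot: [-0.0, 0.641, 0.767, -0.0]
ft_force: [0.3, 1.1, -0.4]
grip_width: 0.045
grasp_force: 0.0
```

Emit:
{"fn": "move_arm", "kwargs": {"series": [[0,0,0,0,0,6.5],[0,0,0,0,0,6.5],[0,0,0,0,0,6.5],[0,0,0,0,0,6.5]]}}

```text
t: 6.38
position: [0.4877, 0.202, 0.121]
tool_rot: [-0.0, 0.681, 0.732, -0.0]
ft_force: [-0.2, -1.1, 0.2]
grip_width: 0.0449
grasp_force: 0.0
```

```bash
python3 - <<'E'
from m import *
s=ctrl.read_state(); M=R.from_quat(s['tool_rot'],scalar_first=True).as_matrix(); print(s['t'],s['position'],np.degrees(np.arctan2(M[1,1],M[0,1])),M.round(3),s['ft_force'],s['grip_width'])
e=ctrl.get_image("scene")
P=s['position']+np.array([0,0,.0]); print(proj(e,[P]))
cv2.imwrite("pics/c4.png",cv2.resize(e["color"][130:270,280:440,::-1],None,fx=4,fy=4,interpolation=cv2.INTER_CUBIC))
E
```

```text
6.3833 [0.4877036  0.20197928 0.12101552] 4.1779397206014 [[-0.073  0.997 -0.   ]
 [ 0.997  0.073 -0.   ]
 [-0.    -0.    -1.   ]] [-0.23532469 -1.08465683  0.24416427] 0.04489115028558414
[[340.33778982 198.41231267]]
```

View pics/c4.png

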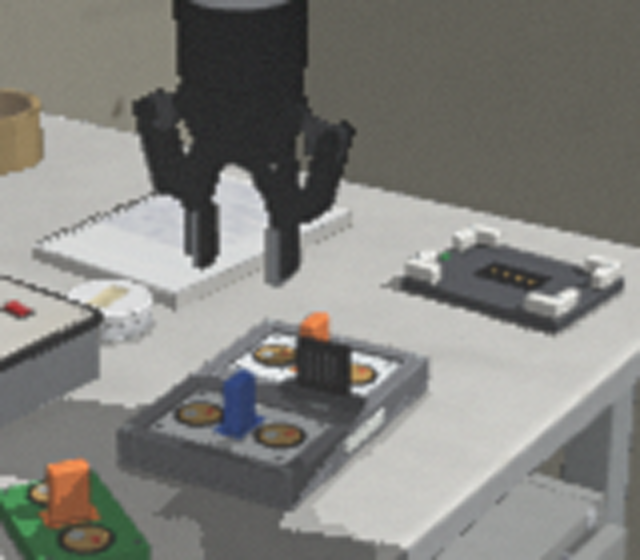

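The keeper now lies along the tray's x. The fingers straddle the blue handle: their midpoint is at column ~243 in the crop and the handle at 239. I'll descend and grip.

Emit:
{"fn": "move_arm", "kwargs": {"series": [[0.1,0.1,2.5,0,0,0],[0.1,0.1,5,0,0,0],[0.1,0.1,7,0,0,0],[0.1,0.1,8.2,0,0,0],[0.1,0.1,8.9,0,0,0],[0.1,0.1,8.9,0,0,0],[0.1,0.1,8.9,0,0,0]]}}

```text
t: 7.02
position: [0.4893, 0.2033, 0.0329]
tool_rot: [0.0, 0.682, 0.732, 0.0]
ft_force: [0.2, 0.1, 0.5]
grip_width: 0.0449
grasp_force: 0.0
```

Emit:
{"fn": "move_arm", "kwargs": {"series": [[0,0,0,0,0,0],[0,0,0,0,0,0],[0,0,0,0,0,0],[0,0,0,0,0,0],[0,0,0,0,0,0],[0,0,0,0,0,0],[0,0,0,0,0,0],[0,0,0,0,0,0]], "jaw": 0.6, "squeeze": 50}}

```text
t: 7.68
position: [0.49, 0.2035, 0.0339]
tool_rot: [0.001, 0.682, 0.732, 0.001]
ft_force: [-0.5, -0.3, 5.8]
grip_width: 0.0111
grasp_force: 52.2
```

```bash
python3 - <<'E'
from m import *
s=ctrl.read_state(); M=R.from_quat(s['tool_rot'],scalar_first=True).as_matrix(); print(s['t'],s['position'],np.degrees(np.arctan2(M[1,1],M[0,1])),s['ft_force'],s['ft_torque'],s['grip_width'],s['grasp_force'])
E
```

```text
7.6833 [0.48996502 0.20351679 0.033926  ] 4.046057177955238 [-0.47612069 -0.2856879   5.83539229] [-0.02054067  0.05985645 -0.04171514] 0.011124107281075555 52.212833762168884
```

Emit:
{"fn": "move_arm", "kwargs": {"series": [[0,0,-0.3,0,0,0],[0,0,-0.6,0,0,0],[0,0,-0.9,0,0,0],[0,0,-1.2,0,0,0],[0,0,-1.5,0,0,0],[0,0,-1.8,0,0,0],[0,0,-2.1,0,0,0],[0,0,-2.5,0,0,0],[0,0,-3,0,0,0],[0,0,-3.5,0,0,0],[0,0,-4,0,0,0],[0,0,-4,0,0,0]]}}

```text
t: 8.68
position: [0.4897, 0.2035, 0.074]
tool_rot: [0.001, 0.682, 0.732, 0.001]
ft_force: [0.8, -0.3, -2.9]
grip_width: 0.0107
grasp_force: 51.1
```

Emit:
{"fn": "move_arm", "kwargs": {"series": [[0,0,-1,0,0,0],[0,0,-2.5,0,0,0],[0,0,-4,0,0,0],[0,0,-5.5,0,0,0],[0,0,-6.5,0,0,0],[0,0,-7,0,0,0],[0,0,-7,0,0,0],[0,0,-7,0,0,0],[0,0,-7,0,0,0]]}}

```text
t: 9.43
position: [0.4881, 0.2029, 0.1411]
tool_rot: [-0.001, 0.682, 0.732, -0.001]
ft_force: [0.0, 0.1, -2.2]
grip_width: 0.0112
grasp_force: 51.0
```

```bash
python3 - <<'E'
from m import *
s=ctrl.read_state(); M=R.from_quat(s['tool_rot'],scalar_first=True).as_matrix(); print(s['t'],s['position'],np.degrees(np.arctan2(M[1,1],M[0,1])),M,s['ft_force'],s['ft_torque'],s['grip_width'],s['grasp_force'])
e=ctrl.get_image("scene")
cv2.imwrite("pics/c5.png",cv2.resize(e["color"][130:270,280:440,::-1],None,fx=4,fy=4,interpolation=cv2.INTER_CUBIC))
E
```

```text
9.4333 [0.48805285 0.20293437 0.14113684] 4.048838241785322 [[-7.06077184e-02  9.97501839e-01 -2.15186051e-03]
 [ 9.97504062e-01  7.06065910e-02 -5.95590432e-04]
 [-4.42167017e-04 -2.18854288e-03 -9.99997507e-01]] [ 0.02900077  0.08796867 -2.19541133] [-0.01405952  0.0324069  -0.06761707] 0.011188693287483115 51.04439735412598
```

View pics/c5.png

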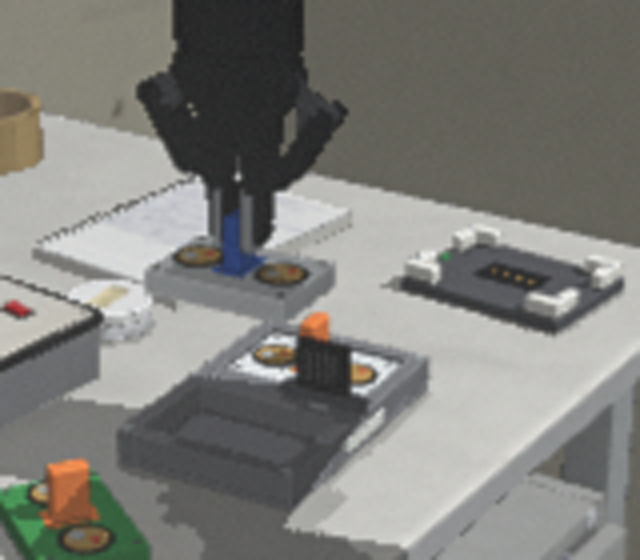

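The carrier hangs level and clear of the tray, and the orange one stays in its pocket. Now I carry it to the dock.

Emit:
{"fn": "move_arm", "kwargs": {"series": [[-1,-0.1,0,0,0,0.5],[-3,-0.4,0,0,0,1],[-6,-0.8,0,0,0,1.5],[-9,-1.2,0,0,0,2],[-12,-1.6,0,0,0,2.5],[-15,-2,0,0,0,3],[-18,-2.4,0,0,0,4],[-21,-2.8,0,0,0,5],[-24,-3.2,0,0,0,6],[-27,-3.6,0,0,0,7],[-29.5,-4,0,0,0,7.3],[-30.8,-4.2,0,0,0,7.3]]}}

```text
t: 10.48
position: [0.4674, -0.1105, 0.1417]
tool_rot: [0.0, 0.728, 0.685, -0.001]
ft_force: [0.6, -0.1, -2.6]
grip_width: 0.0111
grasp_force: 51.0
```

Emit:
{"fn": "move_arm", "kwargs": {"series": [[-0.7,-0.1,0,0,0,0],[-0.7,-0.1,0,0,0,0],[-0.7,-0.1,1,0,0,0],[-0.7,-0.1,2.5,0,0,0],[-0.7,-0.1,4,0,0,0],[-0.7,-0.1,5,0,0,0],[-0.7,-0.1,5.5,0,0,0],[-0.7,-0.1,5.5,0,0,0],[-0.7,-0.1,5.5,0,0,0],[-0.7,-0.1,5.5,0,0,0]]}}

```text
t: 11.32
position: [0.4679, -0.1139, 0.0882]
tool_rot: [0.001, 0.727, 0.687, 0.0]
ft_force: [0.6, -1.4, -0.9]
grip_width: 0.011
grasp_force: 51.0
```

```bash
python3 - <<'E'
from m import *
for i in range(3):
    d=ctrl.get_image("top"); s=ctrl.read_state(); M=R.from_quat(s['tool_rot'],scalar_first=True).as_matrix(); print(s['t'],s['position'],np.degrees(np.arctan2(M[1,1],M[0,1])),s['ft_force'])
e=ctrl.get_image("scene")
A=cv2.resize(e["color"][150:230,360:460,::-1],None,fx=4,fy=4,interpolation=cv2.INTER_CUBIC)
B=cv2.resize(d["color"][190:270,375:455,::-1],None,fx=4,fy=4,interpolation=cv2.INTER_CUBIC)
cv2.imwrite("pics/c6.png",np.hstack([A,B]))
E
```

```text
11.3667 [ 0.46798137 -0.11404405  0.0883324 ] -3.2339932789431374 [ 0.37025038 -0.23148355 -2.98742253]
11.4167 [ 0.46796916 -0.11412233  0.08837646] -3.240533531010751 [-0.52119914 -0.27577075 -2.6158196 ]
11.4667 [ 0.46786028 -0.11414586  0.0882913 ] -3.2490100483041533 [-0.77707313 -0.14708285 -1.84264933]
```

View pics/c6.png

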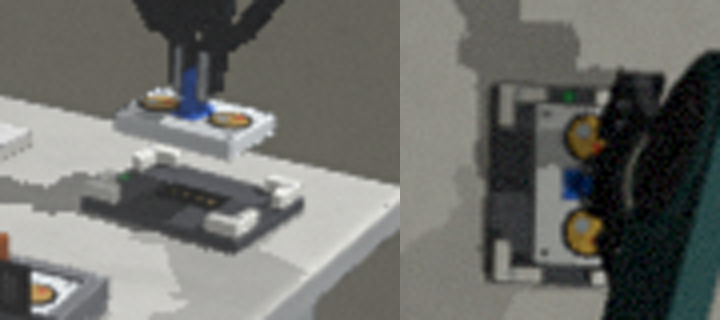

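The carrier is centred over the bay. In the scene view it is level above the four guides, and in the top view its left edge spans the guides evenly. Lowering it.

Emit:
{"fn": "move_arm", "kwargs": {"series": [[0,0,1,0,0,0],[0,0,2,0,0,0],[0,0,2.7,0,0,0],[0,0,3.2,0,0,0],[0,0,3.6,0,0,0],[0,0,4,0,0,0],[0,0,4.3,0,0,0],[0,0,4.6,0,0,0],[0,0,4.8,0,0,0],[0,0,4.8,0,0,0]]}}

```text
t: 12.35
position: [0.467, -0.1139, 0.0389]
tool_rot: [-0.0, 0.727, 0.687, -0.0]
ft_force: [-1.0, -0.4, -2.7]
grip_width: 0.0109
grasp_force: 51.0
```

Emit:
{"fn": "move_arm", "kwargs": {"series": [[0,0,0.1,0,0,0],[0,0,0.2,0,0,0],[0,0,0.2,0,0,0],[0,0,0.2,0,0,0]]}}

```text
t: 12.68
position: [0.4676, -0.1141, 0.0379]
tool_rot: [0.0, 0.727, 0.687, 0.0]
ft_force: [-1.2, -0.1, 0.6]
grip_width: 0.0114
grasp_force: 51.4
```

Contact is starting: z force went from -2.7 to 0.6 N. A touch more, then check.

Emit:
{"fn": "move_arm", "kwargs": {"series": [[0,0,0.1,0,0,0],[0,0,0.1,0,0,0],[0,0,0.1,0,0,0],[0,0,0.1,0,0,0]]}}

```text
t: 13.02
position: [0.4676, -0.1141, 0.0379]
tool_rot: [0.001, 0.727, 0.687, 0.0]
ft_force: [-3.7, 0.6, 6.6]
grip_width: 0.011
grasp_force: 52.2
```

```bash
python3 - <<'E'
from m import *
for i in range(3):
    e=ctrl.get_image("scene"); s=ctrl.read_state(); print(s['t'],s['position'],s['ft_force'],s['ft_torque'])
d=ctrl.get_image("top")
A=cv2.resize(e["color"][160:220,370:450,::-1],None,fx=5,fy=5,interpolation=cv2.INTER_CUBIC)
B=cv2.resize(d["color"][200:260,380:460,::-1],None,fx=5,fy=5,interpolation=cv2.INTER_CUBIC)
cv2.imwrite("pics/c7.png",np.hstack([A,B]))
E
```

```text
13.0667 [ 0.46759004 -0.11411573  0.03789184] [-3.40298338  0.32699177  5.9193285 ] [ 0.16570415  0.52526772 -0.00655157]
13.1167 [ 0.46756842 -0.11412805  0.03786179] [-2.93953225  1.13458836  6.3133075 ] [0.18925736 0.4833567  0.00476735]
13.1667 [ 0.46756771 -0.11412135  0.03785342] [-3.59260555  0.76796994  5.43069479] [ 0.2004872   0.55706334 -0.01423988]
```

View pics/c7.png

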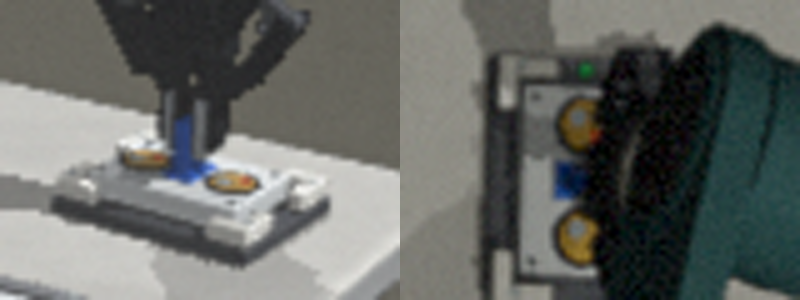

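The carrier rests between the guides at the predicted height. Releasing and retreating straight up.

Emit:
{"fn": "move_arm", "kwargs": {"series": [[0,0,0,0,0,0],[0,0,0,0,0,0],[0,0,0,0,0,0],[0,0,0,0,0,0],[0,0,0,0,0,0],[0,0,0,0,0,0],[0,0,-1,0,0,0],[0,0,-3,0,0,0],[0,0,-6,0,0,0],[0,0,-9,0,0,0],[0,0,-12,0,0,0],[0,0,-12,0,0,0]], "jaw": 4.5}}

```text
t: 14.22
position: [0.471, -0.1153, 0.1647]
tool_rot: [0.006, 0.727, 0.687, 0.003]
ft_force: [1.4, -0.9, 0.7]
grip_width: 0.0446
grasp_force: 0.0
```

Emit:
{"fn": "move_arm", "kwargs": {"series": [[3,-2,-2,0,0,0],[6,-5,-4,0,0,0],[9,-8,-4,0,0,0],[12,-11,-4,0,0,0],[12,-13,-4,0,0,0],[12,-13,-4,0,0,0],[12,-13,-4,0,0,0]]}}

```text
t: 14.8
position: [0.3439, 0.0136, 0.197]
tool_rot: [0.001, 0.726, 0.687, 0.001]
ft_force: [0.0, -0.2, -0.3]
grip_width: 0.0453
grasp_force: 0.0
```

```bash
python3 - <<'E'
from m import *
d=ctrl.get_image("top"); s=ctrl.read_state(); print(s['t'],s['position'],s['ft_force'])
A=cv2.resize(d["color"][180:280,260:460,::-1],None,fx=4,fy=4,interpolation=cv2.INTER_CUBIC)
cv2.imwrite("pics/c8.png",A)
E
```

```text
14.85 [0.34449818 0.01317537 0.19686019] [-0.04286795  0.79107808  0.33741275]
```

View pics/c8.png

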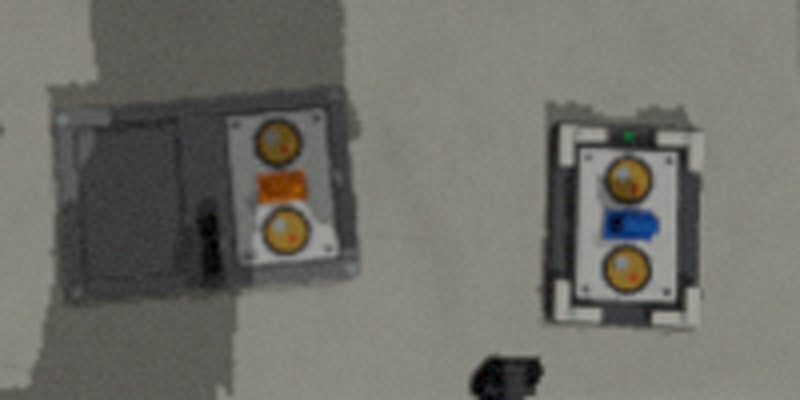

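The top view shows the blue carrier flat and centred in the dock at crop pixel (627,225). The orange carrier is still in its pocket and the keeper is fully aside.

```bash
python3 -c "
from rig import ctrl
print(ctrl.sign_off())"
```

```text
the job is handed in; nothing more can be done
None
```

I turned the keeper to its stop and set the blue-handled carrier flat between the dock's four guides; the orange-handled carrier stayed in its pocket, and I handed the job in at about 15 s.

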